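# Open the charging-bay gate and push the battery home

## Robot

A 6-joint arm with a two-finger parallel gripper is mounted at the origin on the work surface. World frame = base frame: x ahead of the robot, y to its left, z up, the work surface at z = 0. Lengths are in m, angles in rad, forces in N, time in s.
With the tool pointing down it reaches from about 0.3 to 1 m from the base axis. Payload 5.1 kg.
Tool frame: the origin (TCP) lies between the finger pads; the fingertips stand 25 mm ahead of it and the grasp point (between the pads) lies 6 mm ahead of it; z points along the fingers, x is the direction in which the jaws open and shut, and the axes are right-handed (so a half turn about z gives the same grasp; the last joint's range is limited). The gripper opens to 95 mm and grips with 3 to 60 N. Pads are 20 mm wide; open, the fingers measure 119 mm over their backs; the gripper's body (75 mm by 180 mm) begins 59 mm behind the grasp point.
Start: joints at [1.15, 0.124, 1.65, -0, 1.367, -0.083], TCP at [0.215, 0.613, 0.24] pointing down, gripper open.
Joint ranges: [-2.61, 2.61], [-1.02, 2.33], [0.03, 2.71], [-1.35, 4.49], [0.32, 2.68], [-2.91, 2.91]. Speed limits (rad/s): [2.57, 2.57, 3.14, 3.14, 3.14, 3.14].

## Interface

Orientations are given as a unit quaternion [w, x, y, z].
In Python, from rig import observe, viewer, manip gives the robot as it stands. The module is installed in compiled form; this text tells all that it offers.
- The arm moves only by the tool step_arm, never from a script. Its argument "series" is a list of rows, each a list of 2 entries, a list of its own where there are three numbers: the shift along the tool's x, y, z in m, then the turn, a rotation vector about the tool's x, y, z in degrees. A call has 1 to 20 rows; each row is the pose to reach, as a shift and turn from the pose measured when the call began, along the tool's axes at that moment; what a row does not reach only later rows make up. A row lasts 1/8 s, in which the tool goes at most 62.5 mm and 10.7 degrees, less where a joint would pass 70% of its speed; a pose out of reach is approached as far as the arm can. A call with a gripper value outside its range is refused whole. "fingers" is the closure, from -1 (fully open) to 1 (shut), set as the call begins (left out, the last holds). The fingers move at their own pace and stop on an object; the grip force is fixed at half the most. Time passes only in rows, so rows that repeat a pose let the fingers close. It gives the time, the measured TCP pose, the force and the opening at its end, in the units of the state.
- observe(): the state, without advancing time (a new reading comes with each control period).
- viewer.capture(name): name is "side" or "top" or "wrist"; returns (picture, depth): 420x560x3 uint8, blue, green, red; 420x560 float32, m along the optical axis (not along the pixel's ray), 0 where there is no reading.
- viewer.get_calibration(name): a dict with "mtx" (3x3 intrinsics, pixels), "rvec" (rotation vector, rad) and "tvec" (3), from world to camera coordinates, as OpenCV has them. Camera axes: x right, y down, z forward; pixel columns grow to the right and rows downward; lengths in m; the calibration is good to about 2 mm. A picture is of the moment at which its call begins: read the wrist's pose just before it. get_calibration takes no time and is no camera call; for the wrist camera it gives the pose at the moment of the call.
- manip.sign_off(): hands the job in, once; it reports no verdict.
The state is a dict: "clock": time; "joint_pos": joint angles; "joint_velocities": joint speeds; "joint_torque": joint torques, N m; "tcp_pos": TCP position; "eef_rot": TCP orientation; "contact_force": force on the tool from outside, world axes, zero at the start; "torque": the same for the moment, N m; "width": opening from 0.0 (shut) to 1.0 (fully open).
Only numpy, scipy, OpenCV 4.12 (cv2) and the standard library are available. Lean on these libraries where they do the work, as an engineer would, in place of code of your own. Each camera call takes 0.05 s, during which the arm holds its last target.

## Task

Push the counterweighted gate arm of the charging bay up past its balance point, so that it stays raised by itself. Then push the small battery that stands in the lane along the lane, under the raised gate, until it is fully home against the end stop. Use the fingers to push only: the battery stays upright on the plate and is not picked up, and the other things on the bench are left where they are.

Things in the scene. Friction and masses are not known exactly. Their poses are not given: they have to be found in the camera images.
- bay: charging bay, fixed on the bench: grey metal plate, x -145..+145, y -175..+195 mm, 8 mm thick. Origin at bench height under the lane's middle; x runs along the lane away from the robot, y left, z up. Two low steel fences (inner faces at y -43 and +43, x -130..+140, tops 32 mm above the bench) guide the battery along the lane.
- end_stop (a point): middle of the near face of the white end stop, a low wall (53 mm high, 102 mm wide) across the far end of the lane, at bay x +130 mm, 48 mm above the bench. The battery is home when its far face touches this face: its centre is then 45 mm short of it (bay x +85).
- gate_crossing (a point): where the lowered gate arm crosses the middle of the lane: bay x +20, y 0, 75 mm above the bench (does not move). The arm is a white bar 16 mm wide, 20 mm high, level when down, reaching from the hinge 210 mm towards bay -y; it rests on a dark post just outside the right fence and blocks the battery.
- gate (a joint): gate angle (rad): 0 = down, level; grows as the free end rises and swings over towards the hinge side (bay +y); upper stop 1.75, just past upright. Balance point about 0.8: let go below it the arm falls back; beyond it swings on by itself to the upper stop and stays. Needs about 2 to 3 N on the push plate at first, less near balance.
- gate_hinge (a point): hinge axis (parallel to bay x), fixed at bay x +20, y +120 mm, 75 mm above the bench, between two steel cheeks 93 mm high. A dark steel counterweight (40 mm diameter, 50 mm long) sits 50 mm above it and 20 mm outwards with the arm down, and swings outwards (bay +y) and down as the arm rises.
- gate_paddle (a point): on the outer face of the steel push plate (40 mm wide along bay x, 5 thick) at the gate's free end; moves with the arm. Arm down: the plate stands up from the bar's end, leaning 25 deg outwards, top 148 mm above the bench; this point is 228 mm from the hinge towards bay -y and 44 mm above it. Pushed towards the hinge and upwards, round the hinge, it raises the gate.
- battery_center (a point): centre of the small battery: grey block 90 mm long (x, along the lane), 70 wide, 80 high, black top, two brass terminals; stands in the lane on the robot's side of the gate, 0.4 to 0.9 kg. Underside on the plate, 8 mm above the bench; this point 48 mm above the bench; z up. Slides on the plate; push its near face below half height or it may tip.
- cap_jar: small jar, 44 mm diameter, 50 mm high, on the plate right of the bay's far end; leave alone
- tape: black roll of tape, 64 mm diameter, 19 mm high, on the plate left of the battery; leave alone
- flat_battery: a larger battery, 140 by 62 by 95 mm, standing on the bench to the left, outside the bay; leave alone
- wrench: wrench lying on the bench to the right; leave alone
- screwdriver: screwdriver lying on the bench to the left; leave alone
- water_bottle: white bottle, 68 mm diameter, 150 mm high, to the right; leave alone
- mug: white mug, 80 mm diameter, 90 mm high, to the left; leave alone
Not all that is in view belongs to the job. What is shaped like the part that bears battery_center but turquoise is not meant.

How it is judged:
By the outcome, as a careful person would: the job done as asked, in the order asked, and still so for the second after the job is handed in, with the robot touching nothing.
It also fails if it takes over 56 s, if anything falls off the work surface, if the arm or the gripper's body presses on something with over 40 N, if the wrist force passes 120 N, or if a joint passes its speed limit or range.

## Working session

There is one attempt and no reset: what is moved stays moved. The work goes in short steps, Python scripts to look and compute and a tool call to move; the robot and the scene stay as the last step left them, time stands still between calls to the robot, and variables do not carry over. Pictures are saved under pics/ and viewed, and the job is handed in when it is done.

Besides the shell and the picture viewer there is one more tool, called after ">>>" by a JSON object that holds its "method" and its "body". step_arm: Moves the arm, as the interface text tells. Its arguments: {"type":"object","properties":{"series":{"type":"array"},"fingers":{"type":"number"}},"required":["series"]}

```bash
mkdir -p pics; python3 - <<'E'
from rig import observe, viewer
import cv2,numpy as np
print(observe())
for n in ("side","top"):
    p,d=viewer.capture(n); cv2.imwrite(f"pics/{n}0.png",p); np.save(f"{n}0.npy",d)
    print(n,viewer.get_calibration(n))
E
```

```text
{'clock': 0.0, 'joint_pos': array([ 1.15042381e+00,  1.24524448e-01,  1.65164830e+00, -2.68300441e-06,
        1.36750705e+00, -8.25963075e-02]), 'joint_velocities': array([-5.17223979e-05,  1.07976099e-03,  3.04776651e-04, -2.26890521e-04,
       -4.10773257e-04,  1.27776357e-03]), 'joint_torque': array([ 8.13675815e-04, -4.17589009e+01, -3.59939146e+01,  7.74728064e-02,
        4.90573759e-02, -1.89264533e-04]), 'tcp_pos': array([0.21518997, 0.61272686, 0.23838967]), 'eef_rot': array([ 5.32211620e-04,  8.15900673e-01,  5.78191147e-01, -8.97662040e-04]), 'contact_force': array([0.40547277, 0.1569014 , 0.5675971 ]), 'torque': array([ 0.00633169,  0.05426147, -0.02218131]), 'width': 1.0021356048702412}
side {'mtx': array([[415.74201836,   0.        , 281.83131838],
       [  0.        , 415.74201836, 204.07291461],
       [  0.        ,   0.        ,   1.        ]]), 'rvec': array([ 2.21366702, -0.41459191,  0.21926144]), 'tvec': array([-0.38578906,  0.22332425,  1.07279691])}
top {'mtx': array([[402.05329128,   0.        , 282.72969361],
       [  0.        , 402.05329128, 219.81992536],
       [  0.        ,   0.        ,   1.        ]]), 'rvec': array([ 2.1569529 , -2.16931716,  0.11564979]), 'tvec': array([0.05983844, 0.47182255, 1.29348353])}
```

View pics/side0.png

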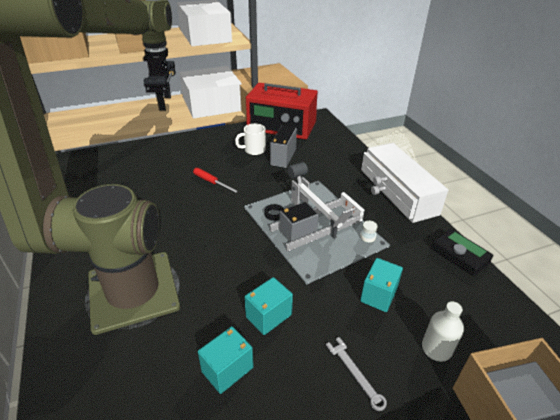

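View pics/top0.png

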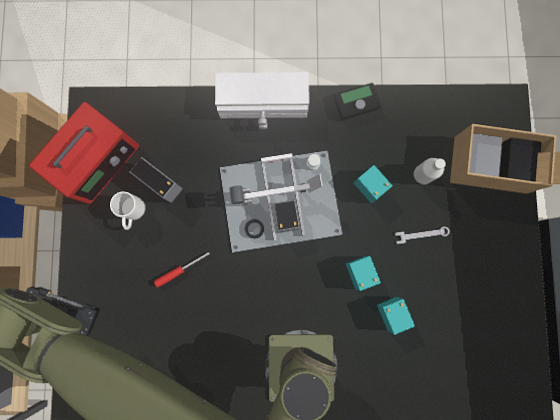

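```bash
python3 - <<'E'
import cv2
p=cv2.imread("pics/top0.png"); c=p[140:260,205:355]; cv2.imwrite("pics/topc.png",cv2.resize(c,None,fx=5,fy=5,interpolation=cv2.INTER_CUBIC))
p=cv2.imread("pics/side0.png"); c=p[150:290,235:395]; cv2.imwrite("pics/sidec.png",cv2.resize(c,None,fx=4,fy=4,interpolation=cv2.INTER_CUBIC))
E
```

```text
(no output)
```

View pics/topc.png

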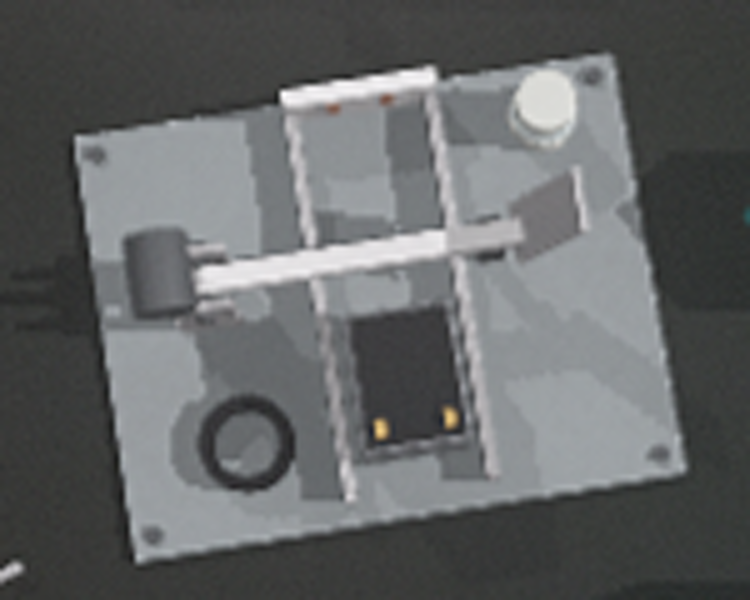

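View pics/sidec.png

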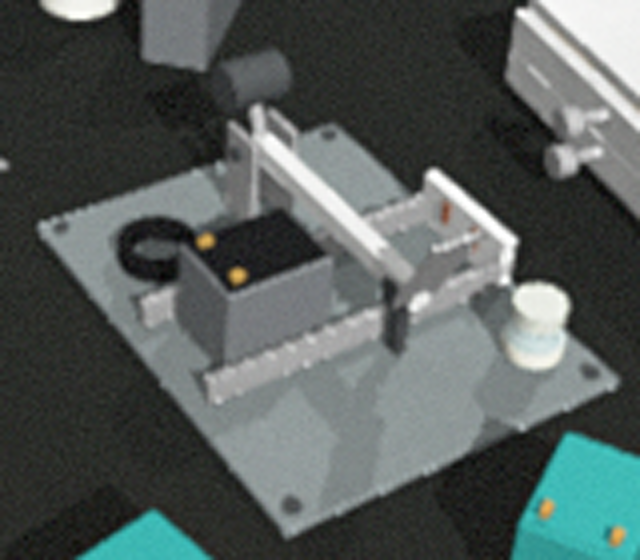

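```bash
cat > h.py <<'E'
import numpy as np,cv2
from rig import observe,viewer
from scipy.optimize import least_squares
from scipy.spatial.transform import Rotation as R
def ray(cal,uv,z):
    Rm=cv2.Rodrigues(cal["rvec"])[0]; C=-Rm.T@cal["tvec"]
    d=Rm.T@np.linalg.inv(cal["mtx"])@np.array([uv[0],uv[1],1.]); return C+d*(z-C[2])/d[2]
def proj(cal,P): return cv2.projectPoints(np.asarray(P,float).reshape(-1,3),cal["rvec"],cal["tvec"],cal["mtx"],None)[0].reshape(-1,2)
def bay2w(b,P):
    P=np.atleast_2d(P); c,s=np.cos(b[2]),np.sin(b[2])
    return np.c_[b[0]+c*P[:,0]-s*P[:,1],b[1]+s*P[:,0]+c*P[:,1],P[:,2]]
E
python3 - <<'E'
from h import *
t=viewer.get_calibration("top"); s=viewer.get_calibration("side")
corn=np.array([[.145,.195,.008],[.145,-.175,.008],[-.145,-.175,.008],[-.145,.195,.008]])
ct=np.array([(77,135),(612,55),(687,470),(135,562)])/5+[205,140]
cs=np.array([(332,124),(618,383),(288,537),(38,228)])/4+[235,150]
for use in ("t","s","ts"):
    def f(b):
        W=bay2w(b,corn); r=[]
        if "t" in use:r.append((proj(t,W)-ct).ravel())
        if "s" in use:r.append((proj(s,W)-cs).ravel())
        return np.concatenate(r)
    o=least_squares(f,[.5,0,.1]);print(use,o.x,np.round(o.fun,1))
b=o.x
for uv in [(350,322),(447,306),(465,437),(365,452)]:
    w=ray(t,np.array(uv)/5+[205,140],.088); c,sn=np.cos(b[2]),np.sin(b[2]);d=w[:2]-b[:2]
    print(w,"bay",c*d[0]+sn*d[1],-sn*d[0]+c*d[1])
np.save("bay.npy",b)
for k,p in dict(pad=[.02,-.108,.119],hinge=[.02,.12,.075],stop=[.13,0,.048]).items():
    w=bay2w(b,p);print(k,w,(proj(t,w)-[205,140])*5,(proj(s,w)-[235,150])*4)
E
```

```text
t [0.54048401 0.0541725  0.15169712] [-0.6  0.2  0.4 -0.7  0.2  0.6  0.  -0.2]
s [0.54279777 0.04826183 0.15549918] [ 0.2  0.1  1.  -0.1 -0.3 -0.1 -0.9 -0.2]
ts [0.54217068 0.05153004 0.15396096] [ 0.1 -0.2  1.  -1.2  1.  -0.   1.  -0.6 -0.3 -0.3  0.1 -0.7 -1.1 -1.
 -1.3 -0.8]
[0.51418211 0.0809608  0.088     ] bay -0.02314419591213495 0.033374782462885756
[0.52397481 0.0199464  0.088     ] bay -0.022824095543323264 -0.02841965306379529
[0.44123275 0.00943399 0.088     ] bay -0.10619954397753076 -0.026118929872227567
[0.43220522 0.07188358 0.088     ] bay -0.1055434299548712 0.03697636947792422
pad [[ 0.57849627 -0.05212541  0.119     ]] [[564.47256437 209.95189565]] [[441.21196989 266.11626501]]
hinge [[0.54353169 0.17317768 0.075     ]] [[205.40459367 280.24731647]] [[259.27748577 146.14673377]]
stop [[0.67063296 0.07146598 0.048     ]] [[365.03899376  95.07715759]] [[459.9227001  212.72917204]]
```

```bash
cat >> h.py <<'E'
def Rbay(b,x,z):
    z=np.array(z,float)/np.linalg.norm(z);x=np.array(x,float);x-=z*(x@z);x/=np.linalg.norm(x)
    return R.from_euler("z",b[2]).as_matrix()@np.c_[x,np.cross(z,x),z]
def rel(b,tip,Rt,ref=None):
    o=observe(); q=o["eef_rot"]; R0=R.from_quat([q[1],q[2],q[3],q[0]]).as_matrix()
    tcp=bay2w(b,tip)[0]-.025*Rt[:,2]
    return np.round(R0.T@(tcp-o["tcp_pos"]),4), np.round(np.degrees(R.from_matrix(R0.T@Rt).as_rotvec()),1)
def where(b):
    o=observe(); q=o["eef_rot"]; R0=R.from_quat([q[1],q[2],q[3],q[0]]).as_matrix()
    tip=o["tcp_pos"]+.025*R0[:,2]; B=R.from_euler("z",b[2]).as_matrix()
    d=tip-[b[0],b[1],0]
    print("t",o["clock"],"tip bay",np.round(B.T@d,4),"zt",np.round(B.T@R0[:,2],3),"xt",np.round(B.T@R0[:,0],3),"F",np.round(B.T@o["contact_force"],1),"q",np.round(o["joint_pos"],2))
E
python3 - <<'E'
from h import *
b=np.load("bay.npy"); where(b)
T=Rbay(b,[1,0,0],[0,1,-1])
print(rel(b,[.02,-.25,.34],T))
print(rel(b,[.02,-.25,.34],Rbay(b,[1,0,0],[0,0,-1])))
E
```

```text
t 0.1 tip bay [-0.237   0.6047  0.2135] zt [-0.001 -0.002 -1.   ] xt [ 0.472  0.881 -0.002] F [-0.3 -0.3  0.4] q [ 1.15  0.12  1.65  0.    1.37 -0.08]
(array([-0.6479,  0.6385, -0.1181]), array([40.5, 24.3, 58.5]))
(array([-0.6323,  0.6301, -0.1254]), array([ 0. ,  0.1, 61.8]))
```

>>> {"method": "step_arm", "body": {"series": [[[0,0,-0.06],[0,0,0]],[[0,0,-0.12],[0,0,0]],[[-0.04,0.04,-0.125],[0,0,5]],[[-0.08,0.08,-0.125],[0,0,10]],[[-0.12,0.12,-0.125],[0,0,15]],[[-0.16,0.16,-0.125],[0,0,20]],[[-0.2,0.2,-0.125],[0,0,25]],[[-0.24,0.24,-0.125],[0,0,30]],[[-0.28,0.28,-0.125],[0,0,35]],[[-0.32,0.32,-0.125],[0,0,40]],[[-0.36,0.36,-0.125],[0,0,45]],[[-0.4,0.4,-0.125],[0,0,50]],[[-0.44,0.44,-0.125],[0,0,55]],[[-0.48,0.48,-0.125],[0,0,60]],[[-0.52,0.52,-0.125],[0,0,62]],[[-0.56,0.56,-0.125],[0,0,62]],[[-0.6,0.6,-0.125],[0,0,62]],[[-0.632,0.63,-0.125],[0,0,62]],[[-0.632,0.63,-0.125],[0,0,62]]], "fingers": 1}}

```text
clock: 2.48
tcp_pos: [0.6004, -0.1945, 0.3627]
eef_rot: [0.0, 0.997, 0.074, -0.002]
contact_force: [-1.1, 0.1, -0.8]
width: 0.005
```

```bash
python3 - <<'E'
from h import *
b=np.load("bay.npy"); where(b)
p,d=viewer.capture("top"); cv2.imwrite("pics/top1.png",p)
p=cv2.resize(p[130:260,195:365],None,fx=4,fy=4,interpolation=cv2.INTER_CUBIC);cv2.imwrite("pics/top1c.png",p)
w,d=viewer.capture("wrist"); cv2.imwrite("pics/wrist1.png",w)
T=Rbay(b,[1,0,0],[0,1,-1])
print(rel(b,[.02,-.22,.20],T))
E
```

```text
t 2.475 tip bay [ 0.0197 -0.2521  0.3377] zt [-0.004 -0.    -1.   ] xt [ 1.    -0.007 -0.004] F [-1.   0.3 -0.8] q [-0.4   0.04  1.54 -0.    1.57 -0.54]
(array([ 0.0005, -0.0119,  0.1461]), array([45. ,  0. , -0.2]))
```

View pics/wrist1.png

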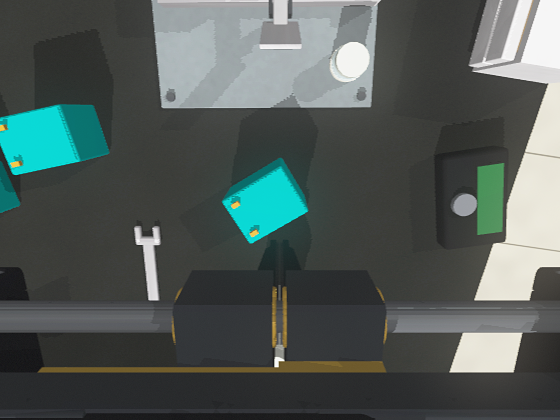

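View pics/top1.png

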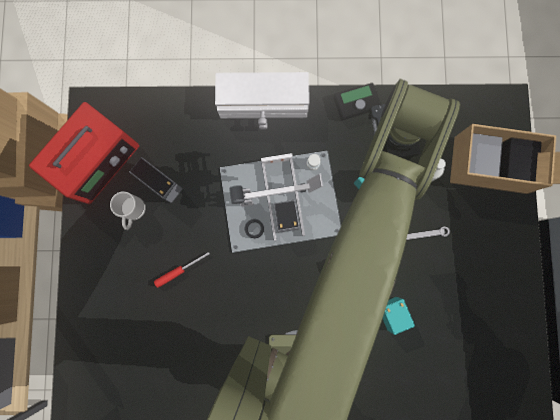

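>>> {"method": "step_arm", "body": {"series": [[[0,0,0.03],[9,0,0]],[[0,-0.003,0.06],[18,0,0]],[[0,-0.006,0.09],[27,0,0]],[[0,-0.009,0.12],[36,0,0]],[[0,-0.012,0.146],[45,0,0]],[[0,-0.012,0.146],[45,0,0]],[[0,-0.012,0.146],[45,0,0]]]}}

```text
clock: 3.45
tcp_pos: [0.5984, -0.1794, 0.2197]
eef_rot: [-0.38, 0.922, 0.07, -0.029]
contact_force: [0.2, -0.1, 0.1]
width: 0.002
```

```bash
python3 - <<'E'
from h import *
b=np.load("bay.npy"); where(b)
c=viewer.get_calibration("wrist")
w,d=viewer.capture("wrist"); cv2.imwrite("pics/wrist2.png",w); np.save("w2.npy",d)
# plate corners bottom/top outer face
pl=[]
for x in (0,.04):
    for s in (-.03,.03):
        pl.append([x,.12-.228-s*np.sin(np.radians(25)),.119+s*np.cos(np.radians(25))])
print(np.round(proj(c,bay2w(b,pl))))
T=Rbay(b,[1,0,0],[0,1,-1])
print("force",observe()["contact_force"])
print(rel(b,[.02,-.125,.119],T))
E
```

```text
t 3.45 tip bay [ 0.0202 -0.2192  0.202 ] zt [ 0.001  0.705 -0.709] xt [ 1.    -0.002 -0.   ] F [ 0.1 -0.2  0.1] q [-0.6   0.35  1.54  0.56  1.8  -0.78]
[[259. 179.]
 [255. 168.]
 [300. 179.]
 [305. 168.]]
force [-0.68828882  0.03501112 -0.09143458]
(array([-0.0008, -0.0078,  0.1261]), array([ 0.3, -0.1, -0. ]))
```

View pics/wrist2.png

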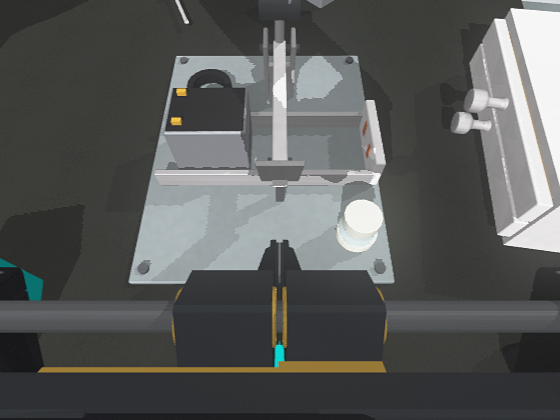

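```bash
python3 - <<'E'
from h import *
b=np.load("bay.npy")
T=Rbay(b,[1,0,0],[0,1,-1])
print(rel(b,[.02,.012-.120-.007-.012,.119-.007-.006],T))
E
```

```text
(array([-0.0008,  0.0028,  0.1339]), array([ 0.3, -0.1, -0. ]))
```

>>> {"method": "step_arm", "body": {"series": [[[-0.001,0.001,0.04],[0,0,0]],[[-0.001,0.002,0.08],[0,0,0]],[[-0.001,0.003,0.11],[0,0,0]],[[-0.001,0.003,0.133],[0,0,0]],[[-0.001,0.003,0.133],[0,0,0]],[[-0.001,0.003,0.133],[0,0,0]]]}}

```text
clock: 4.25
tcp_pos: [0.5851, -0.0899, 0.1258]
eef_rot: [-0.379, 0.922, 0.071, -0.027]
contact_force: [0.1, -0.8, 0.7]
width: 0.005
```

```bash
python3 - <<'E'
from h import *
b=np.load("bay.npy"); where(b)
w,d=viewer.capture("wrist"); cv2.imwrite("pics/wrist3.png",w)
T=Rbay(b,[1,0,0],[0,1,-1])
for th in np.arange(0,1.21,.1):
    print(round(th,2),rel(b,[.02,.12-.232*np.cos(th+.19)-.007,.075+.232*np.sin(th+.19)-.007],T))
E
```

```text
t 4.25 tip bay [ 0.0208 -0.1287  0.1081] zt [ 0.004  0.702 -0.712] xt [ 1.    -0.002  0.004] F [ 0.  -0.8  0.7] q [-0.5   0.35  1.73  0.59  1.6  -0.8 ]
0.0 (array([-0.0008, -0.0126,  0.0073]), array([ 0.4, -0.2,  0.1]))
0.1 (array([-0.0007, -0.0324, -0.0049]), array([ 0.4, -0.2,  0.1]))
0.2 (array([-0.0006, -0.0532, -0.015 ]), array([ 0.4, -0.2,  0.1]))
0.3 (array([-0.0006, -0.075 , -0.023 ]), array([ 0.4, -0.2,  0.1]))
0.4 (array([-0.0005, -0.0974, -0.0288]), array([ 0.4, -0.2,  0.1]))
0.5 (array([-0.0005, -0.1204, -0.0323]), array([ 0.4, -0.2,  0.1]))
0.6 (array([-0.0005, -0.1435, -0.0335]), array([ 0.4, -0.2,  0.1]))
0.7 (array([-0.0004, -0.1667, -0.0324]), array([ 0.4, -0.2,  0.1]))
0.8 (array([-0.0004, -0.1896, -0.029 ]), array([ 0.4, -0.2,  0.1]))
0.9 (array([-0.0004, -0.2121, -0.0233]), array([ 0.4, -0.2,  0.1]))
1.0 (array([-0.0004, -0.2339, -0.0154]), array([ 0.4, -0.2,  0.1]))
1.1 (array([-0.0005, -0.2548, -0.0053]), array([ 0.4, -0.2,  0.1]))
1.2 (array([-0.0005, -0.2746,  0.0068]), array([ 0.4, -0.2,  0.1]))
```

View pics/wrist3.png

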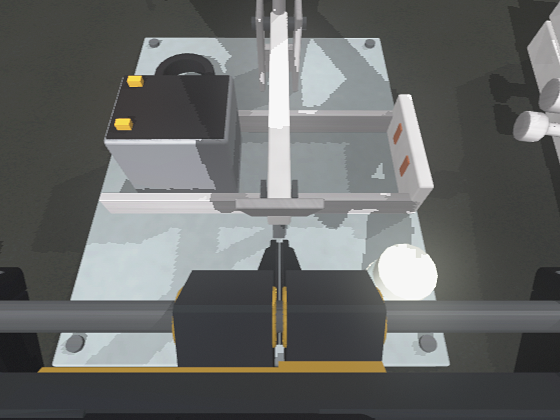

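>>> {"method": "step_arm", "body": {"series": [[[-0.001,-0.006,0.006],[0,0,0]],[[-0.001,-0.013,0.01],[0,0,0]],[[-0.001,-0.022,0.004],[0,0,0]],[[-0.001,-0.032,-0.002],[0,0,0]],[[-0.001,-0.043,-0.007],[0,0,0]],[[-0.001,-0.053,-0.012],[0,0,0]],[[-0.001,-0.064,-0.016],[0,0,0]],[[-0.001,-0.075,-0.02],[0,0,0]],[[-0.001,-0.086,-0.023],[0,0,0]],[[-0.001,-0.097,-0.026],[0,0,0]]]}}

```text
clock: 5.55
tcp_pos: [0.5765, -0.04, 0.214]
eef_rot: [-0.378, 0.923, 0.071, -0.026]
contact_force: [2.2, -4.1, 0.6]
width: 0.002
```

```bash
python3 - <<'E'
from h import *
b=np.load("bay.npy"); where(b)
w,d=viewer.capture("wrist"); cv2.imwrite("pics/wrist4.png",w)
w,d=viewer.capture("side"); cv2.imwrite("pics/side4.png",cv2.resize(w[130:290,225:405],None,fx=4,fy=4))
T=Rbay(b,[1,0,0],[0,1,-1])
for th in np.arange(.4,1.31,.1):
    print(round(th,2),rel(b,[.02,.12-.232*np.cos(th+.19)-.007,.075+.232*np.sin(th+.19)-.007],T))
E
```

```text
t 5.55 tip bay [ 0.0201 -0.0782  0.1962] zt [ 0.006  0.702 -0.712] xt [ 1.    -0.003  0.005] F [ 1.5 -4.4  0.6] q [-0.44  0.19  1.75  0.63  1.67 -0.68]
0.4 (array([-0.0001,  0.0012, -0.0018]), array([ 0.4, -0.3,  0.2]))
0.5 (array([ 0.    , -0.0217, -0.0053]), array([ 0.4, -0.3,  0.2]))
0.6 (array([ 0.0001, -0.0449, -0.0065]), array([ 0.4, -0.3,  0.2]))
0.7 (array([ 0.0002, -0.068 , -0.0054]), array([ 0.4, -0.3,  0.2]))
0.8 (array([ 0.0002, -0.091 , -0.002 ]), array([ 0.4, -0.3,  0.2]))
0.9 (array([ 0.0003, -0.1134,  0.0037]), array([ 0.4, -0.3,  0.2]))
1.0 (array([ 0.0003, -0.1352,  0.0116]), array([ 0.4, -0.3,  0.2]))
1.1 (array([ 0.0003, -0.1562,  0.0216]), array([ 0.4, -0.3,  0.2]))
1.2 (array([ 0.0003, -0.176 ,  0.0337]), array([ 0.4, -0.3,  0.2]))
1.3 (array([ 0.0003, -0.1945,  0.0476]), array([ 0.4, -0.3,  0.2]))
```

View pics/wrist4.png

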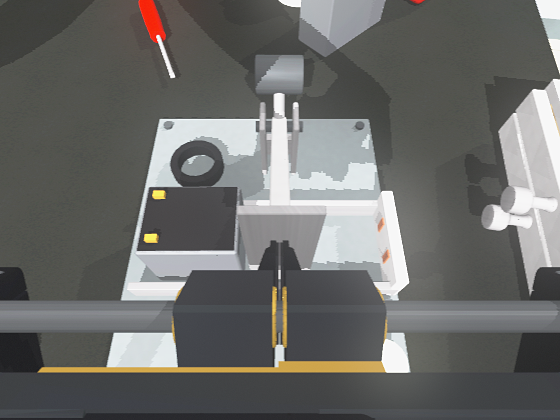

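View pics/side4.png

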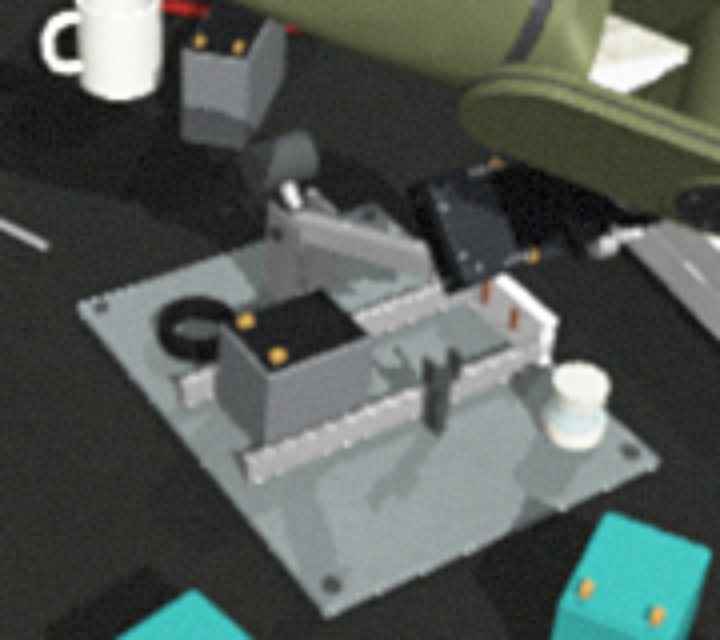

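The gate is at about 0.4 rad, with the fingertip on the plate at (280,240) and about 4 N on it. I'll carry on along the arc.

>>> {"method": "step_arm", "body": {"series": [[[0,-0.01,0],[0,0,0]],[[0,-0.022,-0.002],[0,0,0]],[[0,-0.033,-0.003],[0,0,0]],[[0,-0.045,-0.003],[0,0,0]],[[0,-0.056,-0.003],[0,0,0]],[[0,-0.068,-0.002],[0,0,0]],[[0,-0.08,-0.001],[0,0,0]],[[0,-0.091,0.002],[0,0,0]],[[0,-0.102,0.004],[0,0,0]],[[0,-0.113,0.008],[0,0,0]],[[0,-0.124,0.011],[0,0,0]],[[0,-0.135,0.015],[0,0,0]],[[0,-0.146,0.02],[0,0,0]],[[0,-0.156,0.025],[0,0,0]],[[0,-0.166,0.03],[0,0,0]],[[0,-0.176,0.036],[0,0,0]],[[0,-0.176,0.036],[0,0,0]]]}}

```text
clock: 7.78
tcp_pos: [0.5527, 0.1101, 0.3121]
eef_rot: [-0.378, 0.922, 0.072, -0.026]
contact_force: [0.2, -0.3, -0.5]
width: 0.003
```

```bash
python3 - <<'E'
from h import *
b=np.load("bay.npy"); where(b)
w,d=viewer.capture("wrist"); cv2.imwrite("pics/wrist5.png",w)
w,d=viewer.capture("side"); cv2.imwrite("pics/side5.png",cv2.resize(w[130:290,225:405],None,fx=4,fy=4))
E
```

```text
t 7.775 tip bay [0.0195 0.0738 0.2943] zt [ 0.004  0.702 -0.712] xt [ 1.    -0.     0.006] F [ 0.2 -0.4 -0.5] q [-0.22 -0.02  1.8   0.72  1.66 -0.42]
```

View pics/wrist5.png

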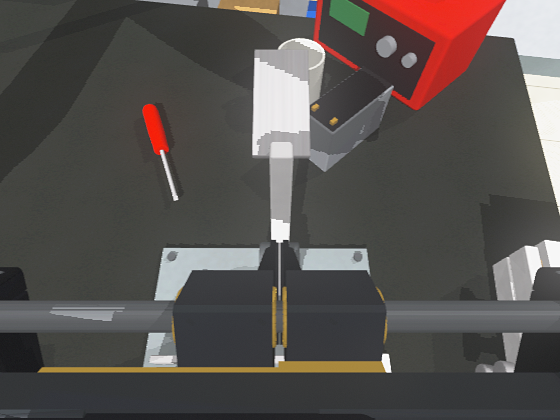

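View pics/side5.png

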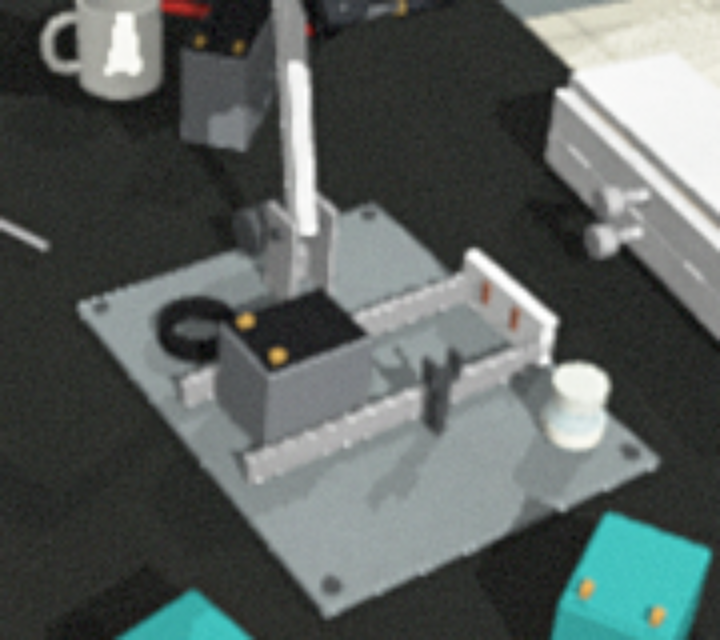

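```bash
python3 - <<'E'
from h import *
b=np.load("bay.npy"); where(b)
c=viewer.get_calibration("wrist");Rm=cv2.Rodrigues(c["rvec"])[0]; C=-Rm.T@c["tvec"]
o=observe();q=o["eef_rot"]; R0=R.from_quat([q[1],q[2],q[3],q[0]]).as_matrix()
print("cam in tool",R0.T@(C-o["tcp_pos"]))
T=Rbay(b,[1,0,0],[0,1,-1])
print(rel(b,[0.0,-.08,.36],T))
T2=Rbay(b,[1,0,0],[np.sin(.35),0,-np.cos(.35)])
print(rel(b,[-.16,0,.25],T2))
E
```

```text
t 7.875 tip bay [0.0197 0.0729 0.2941] zt [ 0.005  0.702 -0.712] xt [ 1.    -0.001  0.006] F [-0.4  0.2 -0.5] q [-0.22 -0.01  1.8   0.72  1.66 -0.42]
cam in tool [-0.00101069 -0.07809101 -0.14532374]
(array([-0.019 ,  0.0628, -0.1544]), array([ 0.4, -0.3,  0.2]))
(array([-0.1883,  0.0658, -0.0125]), array([-44.1,  18.7,  -7.7]))
```

>>> {"method": "step_arm", "body": {"series": [[[0,0.02,-0.05],[0,0,0]],[[-0.01,0.04,-0.1],[0,0,0]],[[-0.02,0.063,-0.15],[0,0,0]],[[-0.06,0.064,-0.12],[-9,4,-1]],[[-0.1,0.065,-0.1],[-18,8,-3]],[[-0.14,0.066,-0.07],[-27,12,-5]],[[-0.188,0.066,-0.04],[-36,15.5,-6.5]],[[-0.188,0.066,-0.013],[-44,18.7,-7.7]],[[-0.188,0.066,-0.013],[-44,18.7,-7.7]],[[-0.188,0.066,-0.013],[-44,18.7,-7.7]]]}}

```text
clock: 9.12
tcp_pos: [0.3762, 0.0252, 0.2744]
eef_rot: [-0.015, 0.982, 0.076, 0.174]
contact_force: [0.2, 0.1, 0.3]
width: 0.004
```

```bash
python3 - <<'E'
from h import *
b=np.load("bay.npy"); where(b)
w,d=viewer.capture("wrist"); cv2.imwrite("pics/wrist6.png",w)
w,d=viewer.capture("side"); cv2.imwrite("pics/side6.png",cv2.resize(w[130:290,225:405],None,fx=4,fy=4))
T2=Rbay(b,[1,0,0],[np.sin(.35),0,-np.cos(.35)])
print(rel(b,[-.15,0.002,.10],T2))
print(rel(b,[-.15,0.002,.028],T2))
E
```

```text
t 9.125 tip bay [-0.1595 -0.0006  0.251 ] zt [ 0.343  0.002 -0.939] xt [ 0.939 -0.001  0.343] F [0.2 0.  0.3] q [-0.15 -0.83  2.34  0.11  1.3  -0.32]
(array([-0.0433, -0.0034,  0.1451]), array([-0.1,  0. , -0.2]))
(array([-0.0679, -0.0032,  0.2128]), array([-0.1,  0. , -0.2]))
```

View pics/wrist6.png

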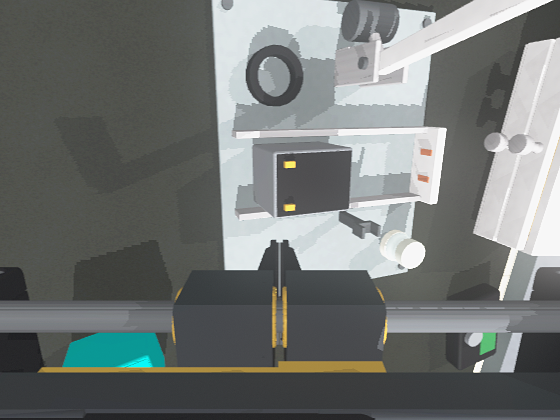

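View pics/side6.png

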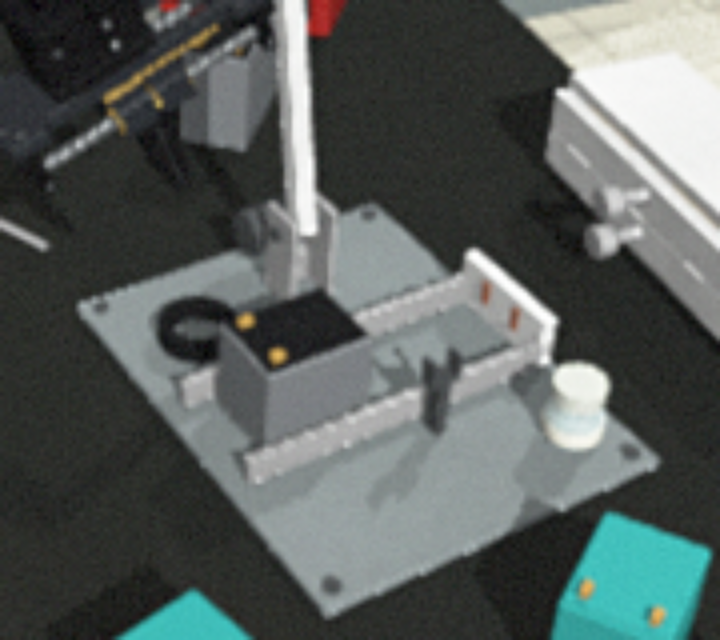

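>>> {"method": "step_arm", "body": {"series": [[[-0.011,-0.001,0.036],[0,0,0]],[[-0.022,-0.002,0.072],[0,0,0]],[[-0.033,-0.003,0.108],[0,0,0]],[[-0.043,-0.003,0.145],[0,0,0]],[[-0.052,-0.003,0.17],[0,0,0]],[[-0.06,-0.003,0.192],[0,0,0]],[[-0.068,-0.003,0.212],[0,0,0]],[[-0.068,-0.003,0.212],[0,0,0]],[[-0.068,-0.003,0.212],[0,0,0]]]}}

```text
clock: 10.35
tcp_pos: [0.386, 0.0279, 0.0533]
eef_rot: [-0.014, 0.982, 0.073, 0.174]
contact_force: [-0.5, 0.3, 0.5]
width: 0.006
```

```bash
python3 - <<'E'
from h import *
b=np.load("bay.npy"); where(b)
w,d=viewer.capture("wrist"); cv2.imwrite("pics/wrist7.png",w)
w,d=viewer.capture("side"); cv2.imwrite("pics/side7.png",cv2.resize(w[130:290,225:405],None,fx=4,fy=4))
T2=Rbay(b,[1,0,0],[np.sin(.35),0,-np.cos(.35)])
for x in (-.13,0,.027): print(x,rel(b,[x,0.002,.028],T2))
E
```

```text
t 10.35 tip bay [-0.1494  0.0007  0.0298] zt [ 0.343  0.001 -0.939] xt [ 0.939 -0.006  0.343] F [-0.5  0.3  0.5] q [-0.14 -0.58  2.58  0.14  0.8  -0.36]
-0.13 (array([ 0.0173, -0.0011,  0.0087]), array([-0. , -0.1, -0.3]))
0 (array([ 0.1393, -0.0016,  0.0535]), array([-0. , -0.1, -0.3]))
0.027 (array([ 0.1646, -0.0017,  0.0628]), array([-0. , -0.1, -0.3]))
```

View pics/wrist7.png

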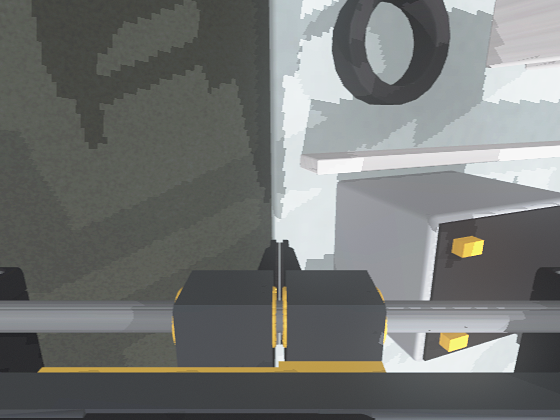

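View pics/side7.png

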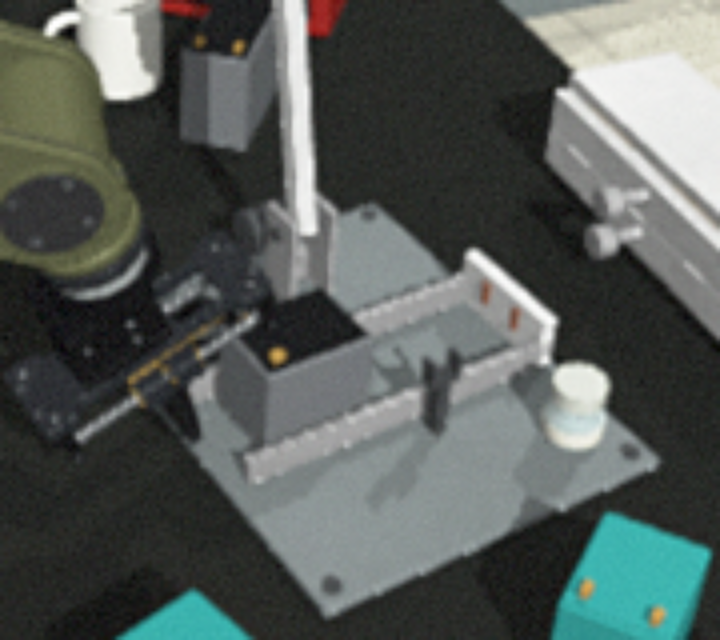

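>>> {"method": "step_arm", "body": {"series": [[[0.008,0,0.004],[0,0,0]],[[0.017,0,0.009],[0,0,0]],[[0.024,0,0.011],[0,0,0]],[[0.031,0,0.014],[0,0,0]],[[0.038,0,0.016],[0,0,0]],[[0.046,0,0.019],[0,0,0]],[[0.054,0,0.022],[0,0,0]],[[0.062,0,0.025],[0,0,0]],[[0.07,0,0.028],[0,0,0]],[[0.078,0,0.031],[0,0,0]],[[0.086,0,0.034],[0,0,0]],[[0.094,0,0.037],[0,0,0]],[[0.102,0,0.04],[0,0,0]],[[0.11,0,0.043],[0,0,0]],[[0.118,0,0.046],[0,0,0]],[[0.126,0,0.049],[0,0,0]],[[0.134,0,0.052],[0,0,0]]]}}

```text
clock: 12.58
tcp_pos: [0.5274, 0.0499, 0.0505]
eef_rot: [-0.014, 0.982, 0.074, 0.173]
contact_force: [-6.9, -0.3, 5.1]
width: 0.005
```

```bash
python3 - <<'E'
from h import *
b=np.load("bay.npy"); where(b)
w,d=viewer.capture("wrist"); cv2.imwrite("pics/wrist8.png",w)
w,d=viewer.capture("side"); cv2.imwrite("pics/side8.png",cv2.resize(w[130:290,225:405],None,fx=4,fy=4))
T2=Rbay(b,[1,0,0],[np.sin(.35),0,-np.cos(.35)])
for x in (0,.03): print(x,rel(b,[x,0.002,.028],T2))
E
```

```text
t 12.575 tip bay [-0.0063  0.0007  0.027 ] zt [ 0.341  0.001 -0.94 ] xt [ 0.94  -0.004  0.341] F [-6.9  0.8  5.1] q [-0.04 -0.12  2.27  0.11  0.65 -0.27]
0 (array([ 0.0051, -0.0015,  0.0012]), array([-0. , -0.1, -0.2]))
0.03 (array([ 0.0333, -0.0016,  0.0115]), array([-0. , -0.1, -0.2]))
```

View pics/wrist8.png

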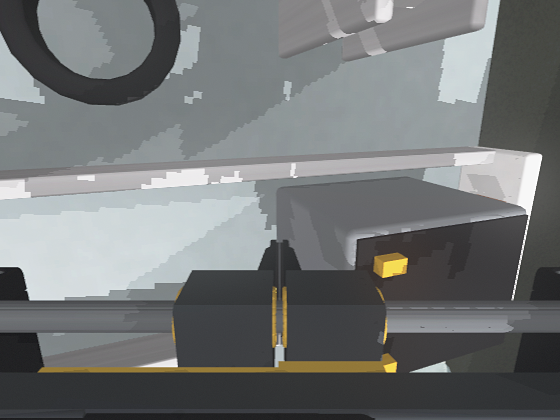

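View pics/side8.png

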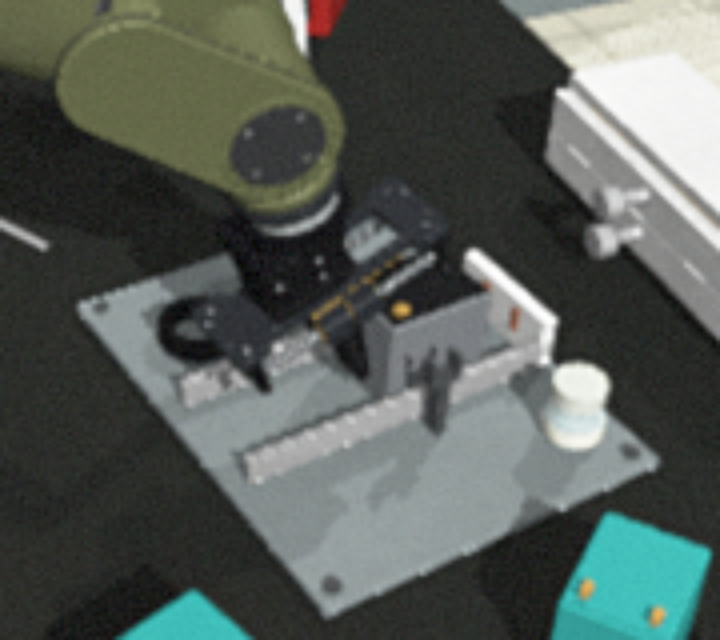

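>>> {"method": "step_arm", "body": {"series": [[[0.006,0,0.002],[0,0,0]],[[0.012,0,0.004],[0,0,0]],[[0.018,0,0.006],[0,0,0]],[[0.023,0,0.008],[0,0,0]],[[0.026,0,0.009],[0,0,0]],[[0.028,0,0.009],[0,0,0]]]}}

```text
clock: 13.42
tcp_pos: [0.5567, 0.0544, 0.051]
eef_rot: [-0.014, 0.982, 0.074, 0.173]
contact_force: [-3.0, -0.5, -2.5]
width: 0.003
```

```bash
python3 - <<'E'
from h import *
b=np.load("bay.npy"); where(b)
w,d=viewer.capture("wrist"); cv2.imwrite("pics/wrist9.png",w)
w,d=viewer.capture("side"); cv2.imwrite("pics/side9.png",cv2.resize(w[130:290,225:405],None,fx=4,fy=4))
E
```

```text
t 13.425 tip bay [0.0233 0.0006 0.0275] zt [ 0.342  0.001 -0.94 ] xt [ 0.94  -0.004  0.342] F [-3.  -0.  -2.5] q [-0.03 -0.05  2.21  0.11  0.65 -0.25]
```

View pics/wrist9.png

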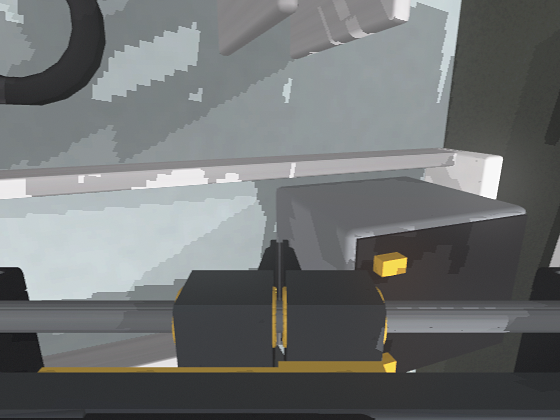

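View pics/side9.png

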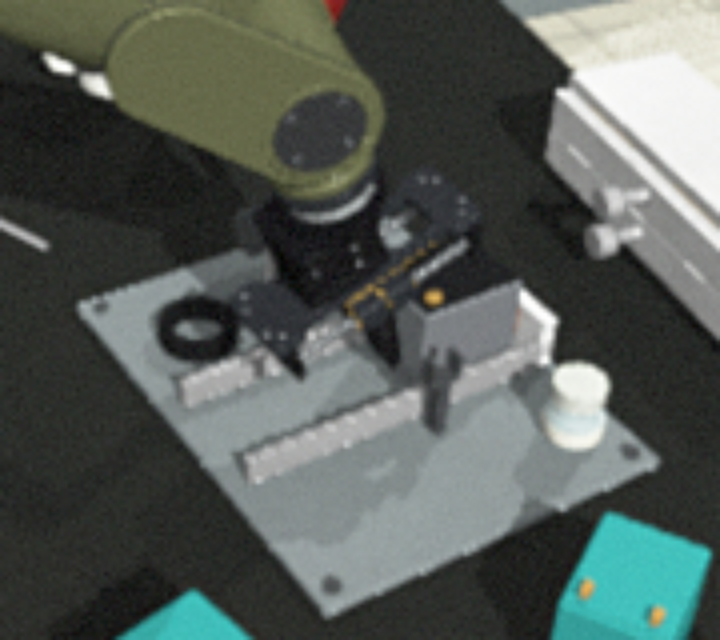

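>>> {"method": "step_arm", "body": {"series": [[[0.002,0,0.001],[0,0,0]],[[0.003,0,0.001],[0,0,0]],[[0.005,0,0.002],[0,0,0]],[[0.005,0,0.002],[0,0,0]]]}}

```text
clock: 14.02
tcp_pos: [0.5628, 0.0552, 0.0514]
eef_rot: [-0.014, 0.982, 0.074, 0.174]
contact_force: [-1.9, -0.1, -1.8]
width: 0.006
```

>>> {"method": "step_arm", "body": {"series": [[[0.002,0,0.001],[0,0,0]],[[0.004,0,0.001],[0,0,0]],[[0.005,0,0.002],[0,0,0]]]}}

```text
clock: 14.4
tcp_pos: [0.5682, 0.056, 0.0514]
eef_rot: [-0.014, 0.982, 0.074, 0.174]
contact_force: [-6.7, -0.3, 3.4]
width: 0.004
```

```bash
python3 - <<'E'
from h import *
b=np.load("bay.npy"); where(b)
w,d=viewer.capture("wrist"); cv2.imwrite("pics/wrist10.png",w)
w,d=viewer.capture("side"); cv2.imwrite("pics/side10.png",cv2.resize(w[180:270,290:390],None,fx=7,fy=6))
E
```

```text
t 14.4 tip bay [0.035  0.0005 0.028 ] zt [ 0.344  0.001 -0.939] xt [ 0.939 -0.004  0.344] F [-6.6  0.7  3.4] q [-0.02 -0.03  2.18  0.1   0.64 -0.25]
```

View pics/wrist10.png

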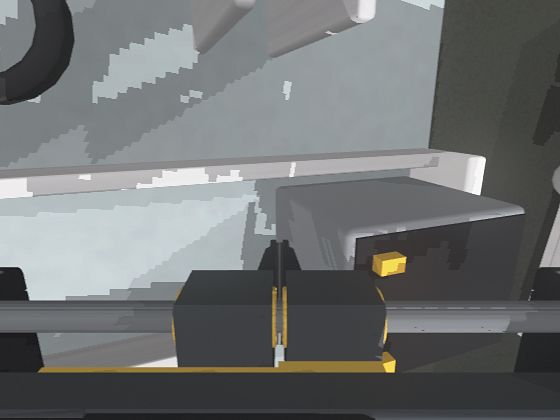

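View pics/side10.png

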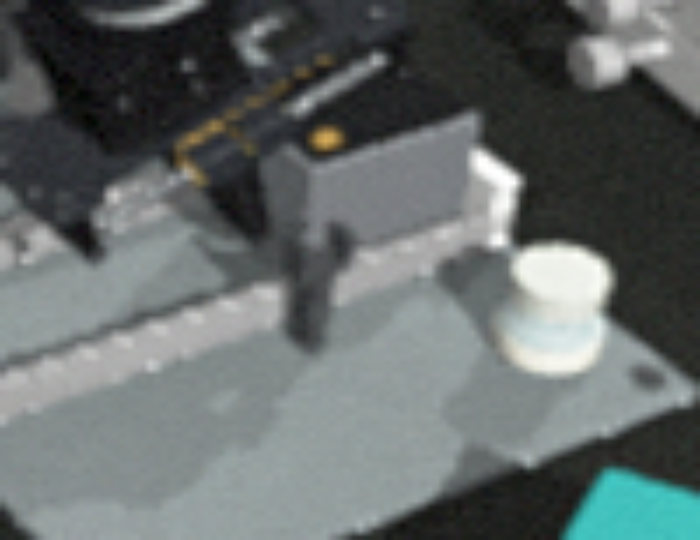

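>>> {"method": "step_arm", "body": {"series": [[[0.002,0,0.001],[0,0,0]],[[0.003,0,0.001],[0,0,0]]]}}

```text
clock: 14.75
tcp_pos: [0.5702, 0.0564, 0.0514]
eef_rot: [-0.014, 0.982, 0.074, 0.172]
contact_force: [-14.9, -2.5, 9.9]
width: 0.005
```

>>> {"method": "step_arm", "body": {"series": [[[0.002,0,0.001],[0,0,0]],[[0.003,0,0.001],[0,0,0]]]}}

```text
clock: 15.0
tcp_pos: [0.5705, 0.0565, 0.0509]
eef_rot: [-0.014, 0.983, 0.075, 0.168]
contact_force: [-23.6, -5.0, 16.8]
width: 0.006
```

>>> {"method": "step_arm", "body": {"series": [[[-0.004,0,-0.001],[0,0,0]],[[-0.02,0,-0.007],[0,0,0]],[[-0.05,0,-0.018],[0,0,0]],[[-0.09,0,-0.033],[0,0,0]],[[-0.13,0,-0.047],[0,0,0]],[[-0.15,0,-0.055],[0,0,0]],[[-0.132,0,-0.105],[0,0,0]],[[-0.114,0,-0.155],[0,0,0]],[[-0.1,0,-0.2],[0,0,0]],[[-0.1,0,-0.24],[0,0,0]],[[-0.1,0,-0.24],[0,0,0]],[[-0.1,0,-0.24],[0,0,0]]]}}

```text
clock: 16.5
tcp_pos: [0.3989, 0.0296, 0.2439]
eef_rot: [-0.014, 0.983, 0.075, 0.168]
contact_force: [0.4, -0.1, 0.4]
width: 0.005
```

```bash
python3 - <<'E'
from h import *
b=np.load("bay.npy"); where(b)
for n in("wrist","side","top"):
    w,d=viewer.capture(n); cv2.imwrite(f"pics/{n}11.png",w); np.save(n+"11.npy",d)
    if n=="side": cv2.imwrite("pics/side11c.png",cv2.resize(w[110:290,225:405],None,fx=4,fy=3.3,interpolation=cv2.INTER_CUBIC))
    if n=="top": cv2.imwrite("pics/top11c.png",cv2.resize(w[140:260,205:355],None,fx=5,fy=5,interpolation=cv2.INTER_CUBIC))
    if n=="wrist": np.save("wc.npy",viewer.get_calibration(n),allow_pickle=True)
E
```

```text
t 16.5 tip bay [-0.1366  0.0004  0.2203] zt [ 0.333  0.002 -0.943] xt [ 0.943 -0.003  0.333] F [ 0.4 -0.1  0.4] q [-0.12 -0.74  2.34  0.1   1.21 -0.29]
```

View pics/side11c.png

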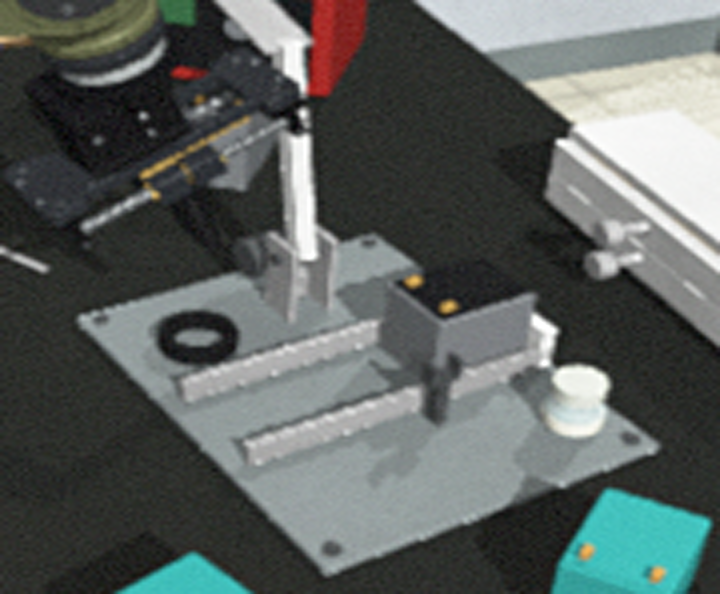

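View pics/top11c.png

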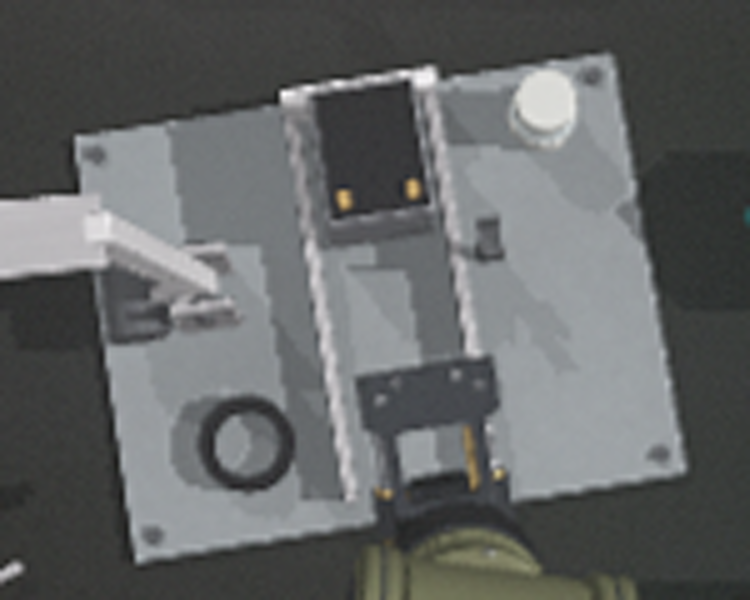

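View pics/wrist11.png

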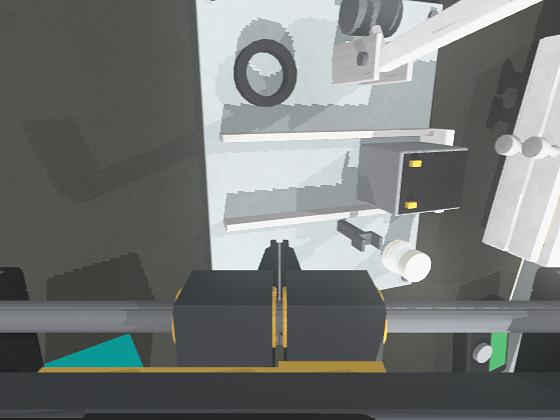

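```bash
python3 - <<'E'
from h import *
b=np.load("bay.npy")
t=viewer.get_calibration("top")
def bay(w): c,s=np.cos(b[2]),np.sin(b[2]);d=w[:2]-b[:2]; return np.round([c*d[0]+s*d[1],-s*d[0]+c*d[1]],4)
for n,cs in (("before",[(350,322),(447,306),(465,437),(365,452)]),("after",[(312,98),(408,82),(432,206),(334,220)])):
    for z in (.088,):
        P=np.array([bay(ray(t,np.array(u)/5+[205,140],z)) for u in cs]); print(n,P.tolist(),P.mean(0))
w=cv2.imread("pics/top11.png"); cv2.imwrite("pics/z.png",cv2.resize(w[148:190,255:300],None,fx=14,fy=14,interpolation=cv2.INTER_CUBIC))
# expected home outline
H=[[x,y,z] for z in (.088,) for x,y in ((.13,.035),(.13,-.035),(.04,-.035),(.04,.035))]
print((proj(t,bay2w(b,H))-[255,148])*14)
print("stop top near edge",(proj(t,bay2w(b,[[.13,.051,.053],[.13,-.051,.053]]))-[255,148])*14)
# depth cloud in wrist image: near face / far top edge
c=np.load("wc.npy",allow_pickle=True).item(); d=np.load("wrist11.npy")
Rm=cv2.Rodrigues(c["rvec"])[0]; v,u=np.mgrid[130:230,340:480]; z=d[130:230,340:480]
pc=np.c_[((u-c["mtx"][0,2])/c["mtx"][0,0]*z).ravel(),((v-c["mtx"][1,2])/c["mtx"][1,1]*z).ravel(),z.ravel()]
W=(pc-c["tvec"])@Rm
cc,s=np.cos(b[2]),np.sin(b[2]);D=W[:,:2]-b[:2]; X=cc*D[:,0]+s*D[:,1];Y=-s*D[:,0]+cc*D[:,1];Z=W[:,2]
m=(abs(Z-.088)<.004)&(abs(Y)<.05); print("top x",np.percentile(X[m],[0.5,2,50,98,99.5]),"y",np.percentile(Y[m],[1,99]),"z",np.median(Z[m]))
m=(Z>.04)&(Z<.075)&(abs(Y)<.025)&(X<.08); print("near face x",np.percentile(X[m],[5,50,95]),m.sum())
for lo,hi in((-.03,-.01),(-.01,.01),(.01,.03)):
    k=m&(Y>lo)&(Y<hi);print(lo,np.median(X[k]),k.sum())
E
```

```text
before [[-0.0231, 0.0334], [-0.0228, -0.0284], [-0.1062, -0.0261], [-0.1055, 0.037]] [-0.0644    0.003975]
after [[0.1229, 0.0347], [0.1234, -0.0273], [0.0418, -0.0294], [0.0428, 0.0332]] [0.082725 0.0028  ]
[[167.36812042 132.45957205]
 [471.33945629  84.43072123]
 [535.29274249 468.5266905 ]
 [229.01895836 517.22064073]]
stop top near edge [[106.06112056 182.75149194]
 [537.26875302 114.57507944]]
top x [0.03908078 0.0399718  0.07973795 0.12446388 0.12627116] y [-0.03178307  0.03598451] z 0.08850015160849395
near face x [0.03874651 0.0394952  0.04030112] 835
-0.03 0.0395155883050126 240
-0.01 0.039485528462589334 338
0.01 0.039507129391525966 257
```

View pics/z.png

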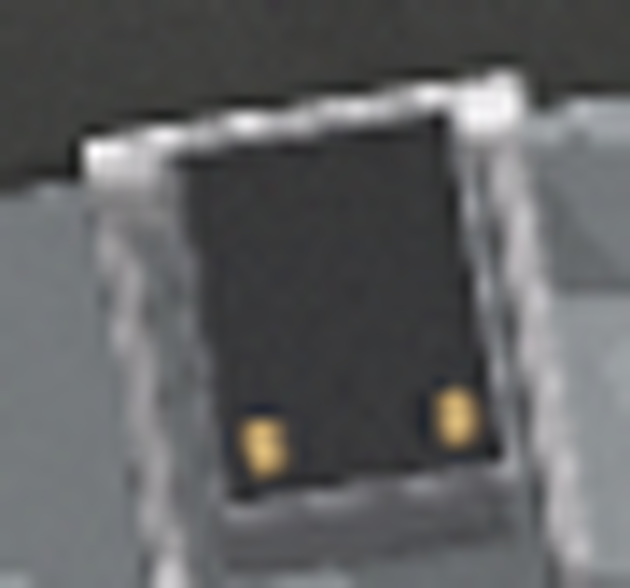

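```bash
python3 - <<'E'
from h import *
b=np.load("bay.npy")
c=np.load("wc.npy",allow_pickle=True).item(); d=np.load("wrist11.npy")
Rm=cv2.Rodrigues(c["rvec"])[0]; v,u=np.mgrid[0:420,0:560]; z=d
pc=np.c_[((u-c["mtx"][0,2])/c["mtx"][0,0]*z).ravel(),((v-c["mtx"][1,2])/c["mtx"][1,1]*z).ravel(),z.ravel()]
W=(pc-c["tvec"])@Rm
cc,s=np.cos(b[2]),np.sin(b[2]);D=W[:,:2]-b[:2]; X=cc*D[:,0]+s*D[:,1];Y=-s*D[:,0]+cc*D[:,1];Z=W[:,2]
k=(Z>.034)&(Z<.049)&(Y>.037)&(Y<.052)&(abs(X-.13)<.02)
print("stop near face",np.percentile(X[k],[5,25,50,75]),k.sum())
k=(abs(Z-.053)<.002)&(Y>.036)&(Y<.055)&(abs(X-.13)<.03)
print("stop top",np.percentile(X[k],[2,50,98]),k.sum())
k=(abs(Z-.032)<.003)&(abs(abs(Y)-.046)<.005)&(X<.0)
print("fence near end",np.percentile(X[k],[0.5,2,5]),k.sum())
E
```

```text
stop near face [0.12853994 0.12917399 0.12961229 0.12992204] 122
stop top [0.106296   0.13454184 0.14019824] 107
fence near end [-0.13041244 -0.12882157 -0.12536425] 1316
```

```bash
python3 - <<'E'
from rig import manip,observe
print(observe()["contact_force"]); manip.sign_off()
E
```

```text
[ 0.72443038  0.69142427 -0.54213897]
the job is handed in; nothing more can be done
```

The gate is up and staying up by itself, and the battery is fully home against the end stop. I handed the job in at about 17 s of the 56 s allowed.

- **Gate:** I pushed the plate round its arc with the closed fingers, at about 4 N when checked partway. Past balance the arm swung on to its upper stop. It was still there in the last side, top and wrist pictures, with the robot clear of it.
- **Battery:** I pushed the near face below half height until it stalled at 24 N. Wrist depth then put that face at bay x 39.5 mm and the stop face at about 129.5 mm. The gap is 90 mm, the battery's own length, so it is home. It stands upright and square.
- **Other things:** the jar and tape stand where they were. I did not measure the items off the plate again, but the arm never went near them.
- **Disagreements:**
  - The top view put the battery's centre at 82.7 mm rather than 85 mm. I read that off the edges of its black top, partly hidden by a bevel, so I trusted the depth reading.
  - At the final stall the wrist also showed about 17 N upwards. I took it as friction at the fingertip, but did not confirm that.

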